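Jack up the transformer plate and hold it

ROBOT

A 6-joint arm with a two-finger parallel gripper is mounted at the origin on a cart in front of the work surface, level with it; the furniture and walls round the work are solid. World frame = base frame: x ahead of the robot, y to its left, z up, the work surface at z = 0. Lengths are in m, angles in rad, forces in N, time in s.
With the tool pointing down it reaches from about 0.3 to 1 m from the base axis. Payload 5.1 kg.
Tool frame: the origin (TCP) lies at the centre of the arm's flange, where the gripper is bolted on; the fingertips stand 190 mm ahead of it and the grasp point (between the pads) lies 171 mm ahead of it; z points along the fingers, y is the line along which they close (so a half turn about z gives the same grasp; the last joint's range is limited). The gripper opens to 95 mm and grips with 3 to 60 N. Pads are 20 mm wide; open, the fingers measure 119 mm over their backs; the gripper's body (75 mm by 180 mm) begins 59 mm behind the grasp point.
Start: joints at [1.024, 0.124, 1.65, -0, 1.367, -0.083], TCP at [0.291, 0.581, 0.405] pointing down, gripper open.
Joint ranges: [-2.61, 2.61], [-1.02, 2.33], [0.03, 2.71], [-1.35, 4.49], [0.32, 2.68], [-2.91, 2.91]. Speed limits (rad/s): [2.57, 2.57, 3.14, 3.14, 3.14, 3.14].

INTERFACE

Orientations are given as a unit quaternion [w, x, y, z].
In Python, from cell import ctrl gives the robot as it stands.
- The arm moves only by the tool shift_gripper, called after "Request:" as a command line: name --pt "numbers of a row" for each row, then --argument value for the rest. Schema: {"type":"object","properties":{"steps":{"type":"array","items":{"type":"array","items":{"type":"number"},"minItems":7,"maxItems":7},"minItems":1,"maxItems":10},"only":{"type":"string"},"quiet":{"type":"boolean"},"lines":{"type":"string"}},"required":["steps"],"additionalProperties":false}. steps is a list of rows, 1 to 10 of them, each of 7 numbers: a rotation vector rx, ry, rz in units of 0.1 rad, then dx, dy, dz in units of 100 mm, then the opening from 0.0 (shut) to 1.0 (fully open); each row is the pose to reach, as a shift and turn from the pose commanded when the call began, along the tool's axes at that moment; what a row does not reach only later rows make up. A row lasts 1/12 s, in which the tool goes at most 0.0417 m and 0.125 rad, less where a joint would pass 70% of its speed; a pose out of reach is approached as far as the arm can. The fingers move at their own pace and stop on an object; the grip force is fixed at half the most. Time passes only in rows, so rows that do not move let the fingers close. The tool returns the time, the measured TCP pose, the force, the opening and the grip force at its end. only (a regular expression) keeps the lines of the reply that match it, lines (a string "A,B") keeps lines A to B, and quiet returns only ok. Input that does not fit is refused with a message, and nothing moves.
- ctrl.read_state(): the state, without advancing time (a new reading comes with each control period).
- ctrl.read_camera(name): name is "scene" or "side" or "wrist"; returns the picture (400x640x3 uint8, red, green, blue); there is no depth.
- ctrl.camera_params(name): a dict with "mtx" (3x3 intrinsics, pixels), "rvec" (rotation vector, rad) and "tvec" (3), from world to camera coordinates, as OpenCV has them; the wrist camera has in their place "mount" (4x4, takes a point from camera to tool coordinates, whose origin is the TCP and whose axes are the flange's). Camera axes: x right, y down, z forward; pixel columns grow to the right and rows downward; lengths in m; the calibration is good to about 2 mm. A picture is of the moment at which its call begins: read the wrist's pose just before it. camera_params takes no time and is no camera call.
- ctrl.close_job(): hands the job in; it is judged then, once.
The state is a dict: "clock": time; "joints": joint angles; "qvel": joint speeds; "effort": joint torques, N m; "eef_pos": TCP position; "eef_rot": TCP orientation; "ft_force": force on the tool from outside, world axes, zero at the start; "ft_torque": the same for the moment, N m; "width": opening from 0.0 (shut) to 1.0 (fully open); "gripper_force": force on a finger pad.
Only numpy, scipy, OpenCV 4.12 (cv2) and the standard library are available. Lean on these libraries where they do the work, as an engineer would, in place of code of your own. Each camera call takes 0.05 s, during which the arm holds its last target. There are 200 camera calls.

TASK

The front edge of the hinged mounting plate has to be held up so that its rubber feet can be changed. Set the small lever jack on the table with its saddle centred under the plate's round lift pad (the round steel disc with a domed stud on top, not the square tab with a hole), then pump the handle: one full stroke down to the stop as a trial, let the handle come right back up so the plate sits down again, then press it fully down a second time and finish holding it down, with the jack alone carrying the plate and the jack's base flat on the table. Do not lift or touch the plate itself while it is up, and leave the relay, gland, solder spool, bottle and marker where they are.

Things in the scene. Friction and masses are not known exactly. Their poses are not given: they have to be found in the camera images.
- stand: fixed hinge stand (two dark steel brackets) of the mounting plate. Origin on the table under the plate's middle; z up; -x is the plate's front. Hinge line along y at x +88, z 65 mm. The aluminium plate covers x -90..+90, y -85..+85 mm, front legs at x -75, y +-71 mm; its relays, terminals and transformer are up to 135 mm high. A tall monitor stands beyond y 0.45 at x 0.3 to 0.55
- plate (a joint): hinge of the aluminium mounting plate: 0 when its front legs stand on the table, grows as the front goes up (rad, 0.15 at most). It falls back by its own weight (about 4 to 8 N felt at the lift pad)
- pad (a point): centre of the UNDERSIDE of the round lift pad: steel disc, 36 mm across, 6 mm thick, domed stud on top, at x -128, y -38 mm of the stand, in front of the plate's edge. Underside 62 mm above the table when the plate is down; the space below is clear. The square tab with a hole, 83 mm beside it (y +45), is not the lift point
- jack: loose grey lever jack, 0.87 kg, beside a low tool tray (right, -y): lift it 30 mm to turn. Origin: underside, below the grip post; z up, +x to the saddle. Base plate x -125..+115, y -30..+30, 10 mm thick. Grip post at the origin: 36 mm along x, 26 mm along y (grasp across y from above), top 83 mm high, pinch it 55 to 75 mm up. Saddle centre at x +85 mm. Handle pivot at x -30, z 50 mm
- ram: the jack's steel ram with its round flat saddle, 30 mm across; origin at the centre of the saddle's top face, 50 mm above the jack's underside when the handle is up. It rises 51 mm per rad of handle, 28 mm in all, so it meets the pad (12 mm above it) at handle 0.24 rad and lifts it 16 mm at the stop
- handle (a joint): pump handle hinge: 0 fully up (31 degrees above level), back over the jack's base; grows as the end is pressed down, 0.55 rad at its stop, where the handle is level. A spring brings it back up with the ram; about 3 to 10 N on the handle end press it down, and it does not stay down by itself
- handle_end (a point): point on the axis of the pump handle in the middle of its black rubber grip (20 mm thick), 105 mm from the pivot; in the jack's frame at x = -120, z = 105 mm when up and x = -135, z = 50 mm at the stop. Press here on top of the grip, whose surface is 10 mm above this point
- relay: bystander: cream plug-in relay, 22x29x36 mm, standing beside the stand's front; origin under its middle
- gland: bystander: black cable gland, 20x19x31 mm, standing beside the stand's front; origin under its middle
- spool: bystander: solder spool, 70 mm across, 40 mm high; origin under its middle
- bottle: bystander: white bottle with blue dispenser top, 67 mm across, 128 mm high; origin under its middle
- marker: bystander: marker pen lying on the table, 136 mm long, 12 mm thick; origin under its middle

How it is judged:
By the outcome, as a careful person would: the job done as asked, in the order asked, and still so for the second after the job is handed in, while the arm keeps its last pose, push and grip.
It also fails if it takes over 58 s, if anything falls off the work surface, if the arm or the gripper's body presses on something with over 40 N, if the wrist force passes 120 N, or if a joint passes its speed limit or range.

## Working session

There is one attempt and no reset: what is moved stays moved. The work goes in short steps, Python scripts to look and compute and a tool call to move; the robot and the scene stay as the last step left them, time stands still between calls to the robot, and variables do not carry over. Pictures are saved under pics/ and viewed, at most 10 in all, crops included, and the job is handed in when it is done.

```bash
ls; mkdir -p pics; python3 - <<'E'
from cell import ctrl
import cv2,numpy as np
s=ctrl.read_state();print({k:np.round(v,3).tolist() for k,v in s.items()})
for n in("scene","side","wrist"):
    im=ctrl.read_camera(n);cv2.imwrite(f"pics/{n}0.png",im[:,:,::-1])
    p=ctrl.camera_params(n);print(n,{k:np.round(v,4).tolist() for k,v in p.items()})
E
```

```text
cell.py
pics
{'clock': 0.0, 'joints': [1.024, 0.124, 1.652, -0.0, 1.367, -0.083], 'qvel': [0.0, -0.0, -0.0, -0.0, -0.002, 0.001], 'effort': [-0.002, -41.759, -35.994, 0.077, 0.049, -0.0], 'eef_pos': [0.291, 0.581, 0.404], 'eef_rot': [-0.0, 0.23, 0.973, -0.001], 'ft_force': [-0.684, -0.256, 0.286], 'ft_torque': [-0.012, 0.055, 0.034], 'gripper_force': 0.0, 'width': 0.999}
scene {'mtx': [[420.538, 0.0, 317.875], [0.0, 420.538, 201.8827], [0.0, 0.0, 1.0]], 'rvec': [2.3358, -0.7283, 0.3], 'tvec': [-0.3351, 0.405, 0.9197]}
side {'mtx': [[454.8055, 0.0, 319.998], [0.0, 454.8055, 197.9432], [0.0, 0.0, 1.0]], 'rvec': [2.2335, -0.2881, 0.1519], 'tvec': [-0.504, 0.2789, 0.8503]}
wrist {'mtx': [[278.739, 0.0, 320.755], [0.0, 278.739, 199.7323], [0.0, 0.0, 1.0]], 'mount': [[0.0001, -0.9626, -0.2711, 0.0765], [1.0, -0.0, 0.0003, 0.0001], [-0.0003, -0.2711, 0.9626, 0.0202], [0.0, 0.0, 0.0, 1.0]]}
```

View pics/scene0.png

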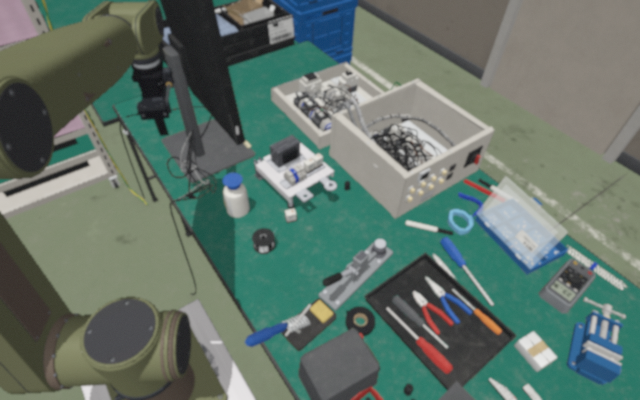

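View pics/side0.png

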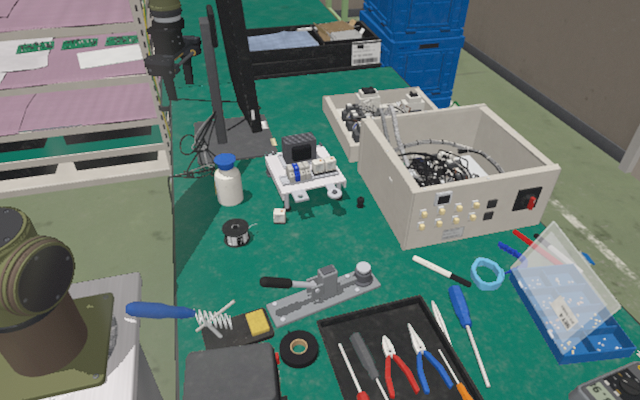

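The scene view shows the jack around (355,272) with its saddle at (379,243), and the plate at (293,173). In the side view the jack is around (325,285) with its saddle at (363,268), and the plate is at (305,170). I'll enlarge both areas.

```bash
python3 - <<'E'
import cv2,numpy as np
a=cv2.imread('pics/scene0.png');b=cv2.imread('pics/side0.png')
f=lambda i,x,y,w,h,s:cv2.resize(i[y:y+h,x:x+w],None,fx=s,fy=s,interpolation=cv2.INTER_CUBIC)
t=np.hstack([f(a,245,130,100,75,4),f(b,255,125,100,75,4)])
u=np.hstack([f(a,315,230,100,75,4),f(b,255,255,133,100,3)[:300,:400]])
u=u[:,:800]
if u.shape[1]<800:u=np.pad(u,((0,0),(0,800-u.shape[1]),(0,0)))
cv2.imwrite('pics/crop1.png',np.vstack([t,u]))
E
```

```text
(no output)
```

View pics/crop1.png

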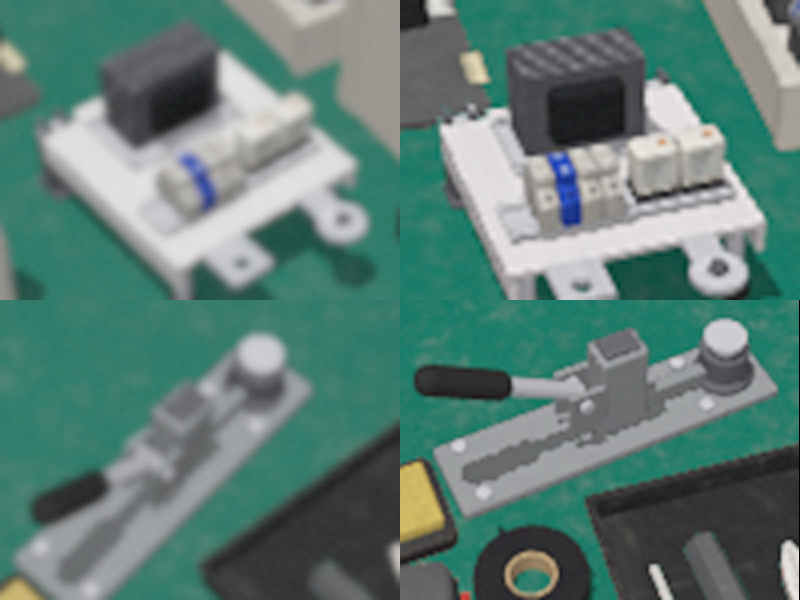

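The crops show these pixel positions:

| Point | Scene | Side |
|---|---|---|
| Round pad | (331.5,185.5) | (334.5,192.3) |
| Square tab hole | (305,195.5) | (300.5,196.2) |
| Saddle top | (380.5,243.3) | (363.3,267.7) |
| Post top | (360.8,256.3) | (328.7,270) |

I'll triangulate these next.

```bash
cat > h.py <<'E'
import cv2,numpy as np
from scipy.spatial.transform import Rotation as R
from cell import ctrl
def cam(n,st=None):
    p=ctrl.camera_params(n)
    if n!='wrist':
        r=cv2.Rodrigues(np.array(p['rvec']))[0]; return np.array(p['mtx']),r,np.array(p['tvec']).reshape(3)
    q=st['eef_rot']; T=np.eye(4);T[:3,:3]=R.from_quat([q[1],q[2],q[3],q[0]]).as_matrix();T[:3,3]=st['eef_pos']
    M=np.linalg.inv(T@np.array(p['mount'])); return np.array(p['mtx']),M[:3,:3],M[:3,3]
def ray(c,uv):
    K,r,t=c; d=r.T@np.linalg.inv(K)@np.array([*uv,1.]); return -r.T@t,d/np.linalg.norm(d)
def onz(c,uv,z):
    o,d=ray(c,uv); return o+d*(z-o[2])/d[2]
def tri(obs):
    A=0;b=0
    for c,uv in obs:
        o,d=ray(c,uv);P=np.eye(3)-np.outer(d,d);A=A+P;b=b+P@o
    x=np.linalg.solve(A,b)
    return x,max(np.linalg.norm((np.eye(3)-np.outer(ray(c,u)[1],ray(c,u)[1]))@(x-ray(c,u)[0])) for c,u in obs)
def proj(c,X):
    K,r,t=c;p=K@(r@np.asarray(X)+t);return p[:2]/p[2]
E
python3 - <<'E'
from h import *
np.set_printoptions(precision=4,suppress=True)
a,b=cam('scene'),cam('side')
for n,u,v in [('pad',(331.5,185.5),(334.5,192.3)),('tab',(305,195.5),(300.5,196.2)),('saddle',(380.5,243.3),(363.3,267.7)),('post',(360.8,256.3),(328.7,270)),('grip',(332,279),(276,282.5))]:
    print(n,*tri([(a,u),(b,v)]))
for n,v in [('bL',(267,305)),('bN',(275,326)),('bR',(380,284.3))]: print(n,onz(b,v,.01))
for n,v in [('bL',(319.5,293.8)),('bR',(393,251.3))]: print(n,onz(a,v,.01))
# bystanders roughly, side view base
for n,v,z in [('relay',(279,215),.018),('gland',(361,202),.015),('spool',(236,232),.02),('bottle',(229,185),.06),('m1',(413,258),.006),('m2',(468,283),.006)]: print(n,onz(b,v,z))
E
```

```text
pad [0.6191 0.2314 0.0723] 0.0004416416280352137
tab [0.5384 0.2502 0.0615] 0.00042683935748981936
saddle [0.617  0.0049 0.0451] 0.0007599529664681252
post [ 0.5357 -0.0088  0.0722] 0.0015508676824441073
grip [ 0.4265 -0.031   0.093 ] 0.00011178186984273044
bL [ 0.4073 -0.0131  0.01  ]
bN [ 0.4137 -0.0666  0.01  ]
bR [ 0.648  -0.0195  0.01  ]
bL [ 0.4072 -0.0102  0.01  ]
bR [ 0.6489 -0.0181  0.01  ]
relay [0.4821 0.2445 0.018 ]
gland [0.6966 0.246  0.015 ]
spool [0.3722 0.2071 0.02  ]
bottle [0.3748 0.3409 0.06  ]
m1 [0.7497 0.0372 0.006 ]
m2 [ 0.8338 -0.0602  0.006 ]
```

The heights and offsets fit: pad top about 68–72 mm, saddle about 45–50 mm, pad to tab 83 mm, base 239 mm long. The jack's yaw is about 11° and the stand's x axis points about 77°. I'll clear the monitor first, then turn and look with the wrist camera.

The manual's scale: shifts go in units of 100 mm and turns go in units of 0.1 rad. Converting my numbers, -0.25 m is -2.5, -0.125 m is -1.25.

```bash
cat >> h.py <<'E'
def go(pos,yaw):
    "tool shift from present pose to pos, tool down, tool x at yaw deg (world)"
    s=ctrl.read_state();q=s['eef_rot'];A=R.from_quat([q[1],q[2],q[3],q[0]])
    B=R.from_euler('z',yaw,degrees=True)*R.from_euler('x',np.pi)
    print('rot',np.round((A.inv()*B).as_rotvec(),4),'d',np.round(A.inv().apply(np.array(pos)-s['eef_pos']),4),'ft',np.round(s['ft_force'],1))
E
```

Request:
shift_gripper --pt "0 0 0 -1.25 -2.5 0 1" --pt "0 0 0 -1.25 -2.5 0 1" --pt "0 0 0 -1.25 -2.5 0 1" --pt "0 0 0 -1.25 -2.5 0 1" --pt "0 0 0 -1.25 -2.5 0 1" --pt "0 0 0 -1.25 -2.5 0 1" --pt "0 0 0 -1.25 -2.5 0 1"

```text
clock: 0.73
eef_pos: [0.2901, 0.2993, 0.4041]
eef_rot: [-0.0, 0.23, 0.973, -0.001]
ft_force: [1.0, -0.3, -0.3]
width: 1.001
gripper_force: 0.0
```

```bash
python3 -c "
from h import *
go((.53,-.013,.40),11.3)"
```

```text
rot [-2.0000e-04  1.4000e-03  2.4803e+00] d [-0.3544 -0.1719  0.0043] ft [ 1.  -0.3 -0.3]
```

To row units: -0.354 m is -3.54, -0.172 m is -1.72, 1.25 rad is 12.5.

Request:
shift_gripper --pt "0 0 12.5 -3.54 -1.72 0.04 1" --pt "0 0 12.5 -3.54 -1.72 0.04 1" --pt "0 0 12.5 -3.54 -1.72 0.04 1" --pt "0 0 12.5 -3.54 -1.72 0.04 1" --pt "0 0 12.5 -3.54 -1.72 0.04 1" --pt "0 0 12.5 -3.54 -1.72 0.04 1" --pt "0 0 12.5 -3.54 -1.72 0.04 1" --pt "0 0 12.5 -3.54 -1.72 0.04 1" --pt "0 0 12.5 -3.54 -1.72 0.04 1" --pt "0 0 12.5 -3.54 -1.72 0.04 1" --lines "1,2"

```text
clock: 1.57
eef_pos: [0.5321, -0.0139, 0.4003]
```

Request:
shift_gripper --pt "0 0 12.3 0 0 0 1" --pt "0 0 12.3 0 0 0 1" --pt "0 0 12.3 0 0 0 1" --pt "0 0 12.3 0 0 0 1" --pt "0 0 12.3 0 0 0 1" --pt "0 0 12.3 0 0 0 1" --pt "0 0 12.3 0 0 0 1" --pt "0 0 12.3 0 0 0 1" --pt "0 0 12.3 0 0 0 1" --pt "0 0 12.3 0 0 0 1"

```text
clock: 2.4
eef_pos: [0.5303, -0.0103, 0.4004]
eef_rot: [-0.0, 0.995, 0.096, -0.0]
ft_force: [-0.3, -0.4, -0.3]
width: 0.995
gripper_force: 0.0
```

```bash
python3 - <<'E'
from h import *
import json
go((.53,-.013,.40),11.3)
s=ctrl.read_state();im=ctrl.read_camera('wrist')
json.dump({k:np.array(s[k]).tolist() for k in('eef_pos','eef_rot')},open('w1.json','w'))
cv2.imwrite('pics/w1.png',im[:,:,::-1])
E
```

```text
rot [-0.0002  0.0007 -0.0053] d [-0.0008  0.0026  0.0004] ft [-0.3 -0.4 -0.3]
```

View pics/w1.png

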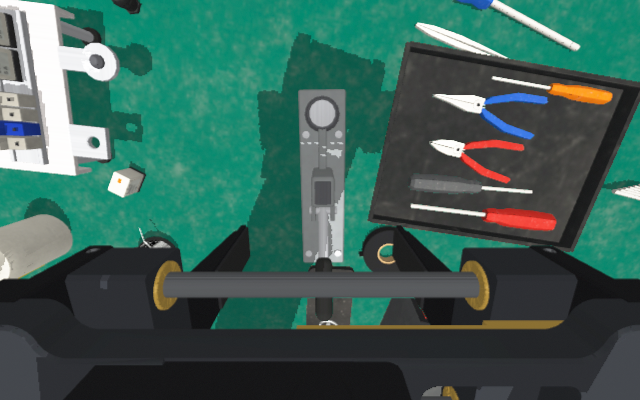

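The wrist view has the jack upright: saddle at (322,113), post top at (322,190), base front corners at (299,90) and (345,90), and rear corners near (303,262) and (344,262). The round pad is at (97,62) and the tab hole at (94,142). I'll cast rays from these.

```bash
python3 - <<'E'
from h import *
import json
np.set_printoptions(precision=4,suppress=True)
c=cam('wrist',json.load(open('w1.json')));a,b=cam('scene'),cam('side')
for n,w,u,v,z in [('pad',(97,62),(331.5,185.5),(334.5,192.3),.068),('tab',(94,142),(305,195.5),(300.5,196.2),.065),('saddle',(322,113),(380.5,243.3),(363.3,267.7),.05),('post',(322,190),(360.8,256.3),(328.7,270),.083)]:
    print(n,onz(c,w,z),*tri([(c,w),(a,u),(b,v)]),*tri([(c,w),(b,v)]))
for w in [(299,90),(345,90),(303,262),(344,262)]:print(onz(c,w,.01))
g=cv2.imread('pics/w1.png')
cv2.imwrite('pics/w1c.png',np.hstack([cv2.resize(g[80:270,290:356],None,fx=3,fy=3,interpolation=2)[:570],cv2.resize(g[20:115,40:140],None,fx=6,fy=6,interpolation=2)]))
E
```

```text
pad [0.6186 0.2399 0.068 ] [0.6191 0.2333 0.0723] 0.0028221171452420704 [0.6198 0.2377 0.069 ] 0.0017519222796088447
tab [0.5352 0.2474 0.065 ] [0.5363 0.2462 0.0659] 0.001521442447702575 [0.5366 0.2439 0.0681] 0.0010353531753294143
saddle [0.6141 0.0048 0.05  ] [0.6155 0.0041 0.0468] 0.0014926889353663643 [0.6152 0.0044 0.0453] 0.0010741206074284051
post [ 0.534  -0.0108  0.083 ] [ 0.5335 -0.0114  0.0765] 0.00225914224770681 [ 0.5342 -0.0117  0.0782] 0.001464014401853732
[0.6365 0.0381 0.01  ]
[ 0.6474 -0.018   0.01  ]
[ 0.4041 -0.008   0.01  ]
[ 0.4156 -0.0672  0.01  ]
```

View pics/w1c.png

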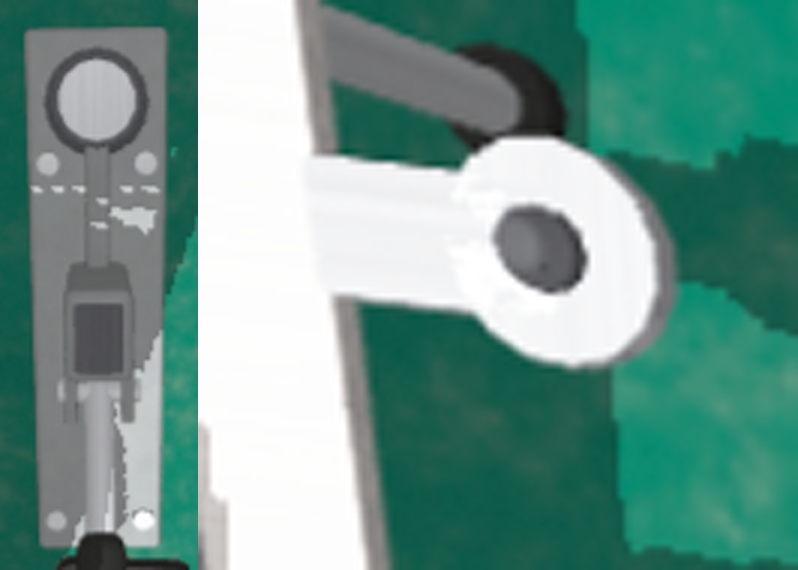

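The saddle is at (322,113.3), the post top at (323,193), and the pad disc centre at (99.7,61.9). All three place the jack origin at about (0.531,-0.0125) with yaw 11.6°, so I'll grasp it.

```bash
python3 -c "
from h import *
go((.531,-.0125,.236),11.6)"
```

```text
rot [-0.0002  0.0007 -0.0132] d [0.0004 0.0023 0.1643] ft [-0.  -0.7 -0.2]
```

To row units: 0.164 m is 1.64, 0.155 m is 1.55, -0.013 rad is -0.13.

Request:
shift_gripper --pt "0 0 -0.13 0 0.02 0.4 1" --pt "0 0 -0.13 0 0.02 0.8 1" --pt "0 0 -0.13 0 0.02 1.1 1" --pt "0 0 -0.13 0 0.02 1.4 1" --pt "0 0 -0.13 0 0.02 1.55 1" --pt "0 0 -0.13 0 0.02 1.64 1" --pt "0 0 -0.13 0 0.02 1.64 1"

```text
clock: 3.03
eef_pos: [0.5298, -0.0122, 0.2342]
eef_rot: [-0.001, 0.994, 0.106, -0.002]
ft_force: [-1.0, -0.0, 0.4]
width: 0.998
gripper_force: 0.0
```

Request:
shift_gripper --pt "0 0 0 0 0 0 0" --pt "0 0 0 0 0 0 0" --pt "0 0 0 0 0 0 0" --pt "0 0 0 0 0 0 0" --pt "0 0 0 0 0 0 0" --pt "0 0 0 0 0 0 0" --pt "0 0 0 0 0 0 0" --pt "0 0 0 0 0 0 0" --pt "0 0 0 0 0 0 0"

```text
clock: 3.78
eef_pos: [0.5308, -0.0123, 0.2368]
eef_rot: [-0.0, 0.994, 0.105, -0.0]
ft_force: [0.1, 0.6, 0.6]
width: 0.429
gripper_force: 0.0
```

Request:
shift_gripper --pt "0 0 0 0 0 0 0" --pt "0 0 0 0 0 0 0" --pt "0 0 0 0 0 0 0" --pt "0 0 0 0 0 0 0" --pt "0 0 0 0 0 0 0" --pt "0 0 0 0 0 0 0" --pt "0 0 0 0 0 0 0"

```text
clock: 4.37
eef_pos: [0.5308, -0.0123, 0.2367]
eef_rot: [-0.0, 0.994, 0.105, -0.0]
ft_force: [-0.5, 0.3, -1.0]
width: 0.271
gripper_force: 30.0
```

Gripped: 25.7 mm matches the 26 mm post. Next I'll lift it, move to a staging point in front of the pad, and turn it to yaw 77°.

Request:
shift_gripper --pt "0 0 0 0 0 -0.2 0" --pt "0 0 0 0 0 -0.4 0" --pt "0 0 0 0 0 -0.55 0" --pt "0 0 0 0 0 -0.55 0"

```text
clock: 4.7
eef_pos: [0.5312, -0.0124, 0.2933]
eef_rot: [0.0, 0.994, 0.106, 0.001]
ft_force: [1.4, -0.4, -7.1]
width: 0.273
gripper_force: 30.0
```

```bash
python3 -c "
from h import *
go((.587,.0945,.291),77)"
```

```text
rot [ 0.0027 -0.0018 -1.1324] d [ 0.077  -0.0928  0.0024] ft [ 1.4 -0.4 -7.1]
```

Request:
shift_gripper --pt "0 0 -1 0.1 -0.2 0 0" --pt "0 0 -2.2 0.3 -0.4 0 0" --pt "0 0 -3.4 0.45 -0.6 0 0" --pt "0 0 -4.6 0.6 -0.8 0 0" --pt "0 0 -5.8 0.77 -0.93 0 0" --pt "0 0 -7 0.77 -0.93 0 0" --pt "0 0 -8.2 0.77 -0.93 0 0" --pt "0 0 -9.4 0.77 -0.93 0 0" --pt "0 0 -10.6 0.77 -0.93 0 0" --pt "0 0 -11.32 0.77 -0.93 0 0" --quiet true

```text
ok
```

Request:
shift_gripper --pt "0 0 0 0 0 0 0" --pt "0 0 0 0 0 0 0" --pt "0 0 0 0 0 0 0"

```text
clock: 5.78
eef_pos: [0.5861, 0.0947, 0.2899]
eef_rot: [-0.001, 0.783, 0.622, -0.001]
ft_force: [0.1, 0.9, -7.7]
width: 0.273
gripper_force: 30.0
```

```bash
python3 - <<'E'
from h import *
import json
s=ctrl.read_state();im=ctrl.read_camera('wrist')
json.dump({k:np.array(s[k]).tolist() for k in('eef_pos','eef_rot')},open('w2.json','w'))
cv2.imwrite('pics/w2.png',im[:,:,::-1])
E
```

```text
(no output)
```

View pics/w2.png

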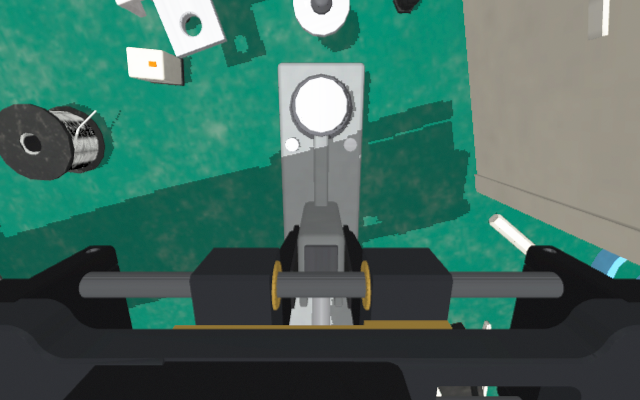

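The wrist view shows the saddle at (322,105) and the pad disc centred about (321,5) with its stud at (321,4). The two line up laterally. I'll work out the pad from both wrist views and the saddle as held.

```bash
python3 - <<'E'
from h import *
import json
np.set_printoptions(precision=4,suppress=True)
s1,s2=[json.load(open(f)) for f in('w1.json','w2.json')]
c1,c=cam('wrist',s1),cam('wrist',s2);a,b=cam('scene'),cam('side')
print('pad',*tri([(c1,(99.7,61.9)),(c,(321,5))]),*tri([(c,(321,5)),(b,(334.5,192.3)),(a,(331.5,185.5)),(c1,(99.7,61.9))]))
p=onz(c,(321,5),.068);t=onz(c,(192,25),.066);print('pad',p,'edge R/L',onz(c,(349,5),.068),onz(c,(293,5),.068),'tab',t)
for z in(.100,.103,.106):print('saddle',onz(c,(322,105),z))
z=s2['eef_pos'];q=s2['eef_rot'];x=R.from_quat([q[1],q[2],q[3],q[0]]).as_matrix()[:,0]
print('saddle by grasp',np.array(z)+.085*x, 'yaw',np.degrees(np.arctan2(x[1],x[0])))
E
```

```text
pad [0.6192 0.238  0.0668] 0.00018091657934605105 [0.6198 0.2353 0.0696] 0.0020563001798852556
pad [0.619  0.2375 0.068 ] edge R/L [0.6361 0.2335 0.068 ] [0.6018 0.2415 0.068 ] tab [0.5355 0.2463 0.066 ]
saddle [0.6057 0.1778 0.1   ]
saddle [0.6056 0.1776 0.103 ]
saddle [0.6056 0.1775 0.106 ]
saddle by grasp [0.6054 0.1774 0.2899] yaw 76.85573650069654
```

Request:
shift_gripper --pt "0 0 0 0.1 0 0.05 0" --pt "0 0 0 0.2 0 0.2 0" --pt "0 0 0 0.2 0 0.35 0" --pt "0 0 0 0.2 0 0.47 0" --pt "0 0 0 0.2 0 0.49 0" --pt "0 0 0 0.35 0 0.49 0" --pt "0 0 0 0.47 0 0.49 0" --pt "0 0 0 0.56 0 0.49 0" --pt "0 0 0 0.61 0 0.49 0" --pt "0 0 0 0.61 0 0.49 0"

```text
clock: 6.67
eef_pos: [0.601, 0.1555, 0.2438]
eef_rot: [0.0, 0.782, 0.623, 0.001]
ft_force: [0.1, -0.4, -9.3]
width: 0.277
gripper_force: 30.0
```

```bash
python3 - <<'E'
from h import *
import json
s=ctrl.read_state();a=[]
for n in('side','wrist','scene'):
    im=ctrl.read_camera(n)[:,:,::-1];cv2.imwrite(f'pics/{n}3.png',im)
    a.append(im)
json.dump({k:np.array(s[k]).tolist() for k in('eef_pos','eef_rot')},open('w3.json','w'))
f=lambda i,x,y,w,h,z:cv2.resize(np.ascontiguousarray(i[y:y+h,x:x+w]),None,fx=z,fy=z,interpolation=2)
cv2.imwrite('pics/c3.png',np.vstack([np.hstack([f(a[0],270,150,133,100,3)[:,:399],f(a[2],265,150,133,100,3)[:,:399]]),f(a[1],188,0,266,100,3)]))
E
```

```text
(no output)
```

View pics/c3.png

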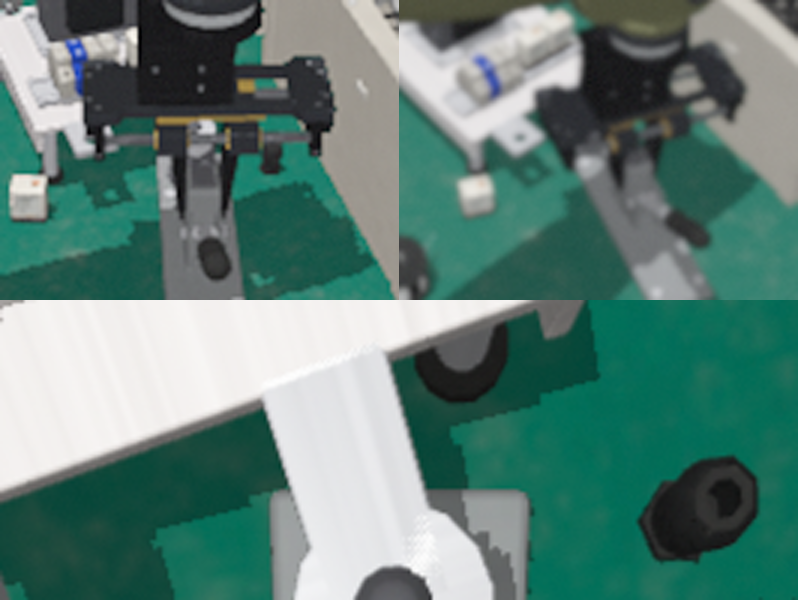

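```bash
python3 - <<'E'
import cv2
g=cv2.imread('pics/wrist3.png');cv2.imwrite('pics/c3b.png',cv2.resize(g[50:180,260:390],None,fx=4,fy=4,interpolation=2))
from h import *
import json
s=json.load(open('w3.json'));c=cam('wrist',s);q=s['eef_rot'];x=R.from_quat([q[1],q[2],q[3],q[0]]).as_matrix()[:,0]
S=np.array(s['eef_pos'])+.085*x
for z in(.068,.056):S[2]=z;print(S,proj(c,S),(proj(c,S)-[260,50])*4)
E
```

```text
[0.62006924 0.23837688 0.068     ] [320.19358781 104.97841186] [240.77435124 219.91364742]
[0.62006924 0.23837688 0.056     ] [320.20214324 106.18263256] [240.80857295 224.73053023]
```

View pics/c3b.png

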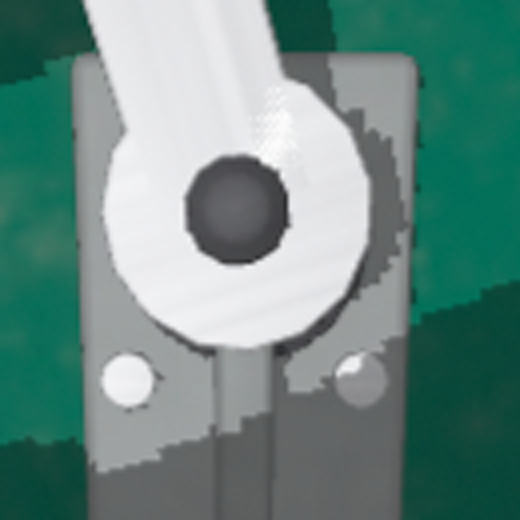

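The disc centre is at crop (236.5,215.5) against a projected saddle at (240.8,219.9), so the saddle is about 0.6 mm off on each axis. I'll correct that and set the jack down gently.

Request:
shift_gripper --pt "0 0 0 0.006 -0.006 0.02 0" --pt "0 0 0 0.006 -0.006 0.04 0" --pt "0 0 0 0.006 -0.006 0.055 0" --pt "0 0 0 0.006 -0.006 0.065 0" --pt "0 0 0 0.006 -0.006 0.065 0"

```text
clock: 7.23
eef_pos: [0.6, 0.1546, 0.2369]
eef_rot: [-0.0, 0.783, 0.622, -0.0]
ft_force: [-3.6, -2.1, -2.2]
width: 0.269
gripper_force: 30.0
```

```bash
python3 -c "
from h import *
go((.62,.238,.2367),77)"
```

```text
rot [-0.0004  0.0005 -0.0014] d [0.0857 0.0006 0.0001] ft [-3.6 -2.1 -2.2]
```

Request:
shift_gripper --pt "0 0 0 0 0 0.005 0" --pt "0 0 0 0 0 0.005 0" --pt "0 0 0 0 0 0.005 0.6" --pt "0 0 0 0 0 0.005 0.6" --pt "0 0 0 0 0 0.005 0.6" --pt "0 0 0 0 0 0.005 0.6" --pt "0 0 0 0 0 0.005 0.6" --pt "0 0 0 0 0 0.005 0.6" --pt "0 0 0 0 0 0.005 0.6" --pt "0 0 0 0 0 0.005 0.6"

```text
clock: 8.07
eef_pos: [0.6, 0.1549, 0.2358]
eef_rot: [0.0, 0.783, 0.622, 0.0]
ft_force: [-0.2, -0.3, 0.5]
width: 0.597
gripper_force: 0.0
```

```bash
python3 - <<'E'
from h import *
import json
s=ctrl.read_state();im=ctrl.read_camera('wrist')[:,:,::-1];cv2.imwrite('pics/w4.png',im)
json.dump({k:np.array(s[k]).tolist() for k in('eef_pos','eef_rot')},open('w4.json','w'))
cv2.imwrite('pics/c4.png',cv2.resize(np.ascontiguousarray(im[50:200,240:400]),None,fx=4,fy=4,interpolation=2))
c=cam('wrist',s);q=s['eef_rot'];x=R.from_quat([q[1],q[2],q[3],q[0]]).as_matrix()[:,0]
S=np.array(s['eef_pos'])+.085*x
for z in(.068,.05):S[2]=z;print(S,(proj(c,S)-[240,50])*4)
E
```

```text
[0.61922085 0.23769262 0.068     ] [322.84452648 214.9525207 ]
[0.61922085 0.23769262 0.05      ] [322.8683321  222.69744611]
```

View pics/c4.png

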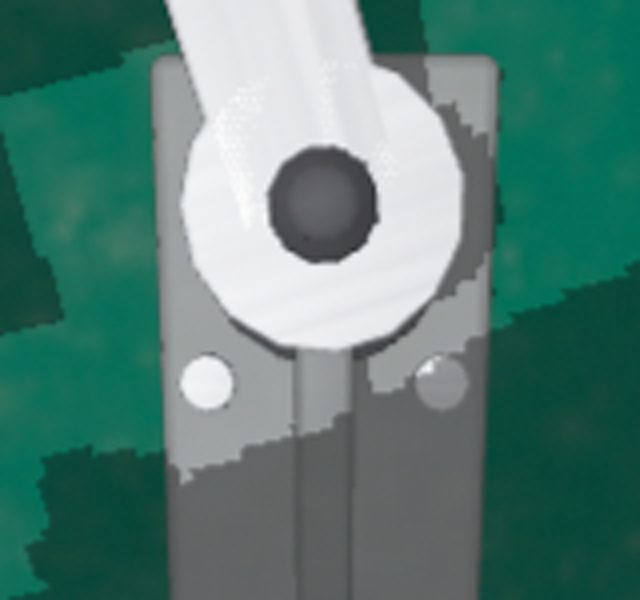

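The disc centre is at crop (323,209) against a projected saddle at (323,215), so the saddle is within 1 mm of the pad. I'll rise, close the fingers and go over the handle end.

Request:
shift_gripper --pt "0 0 0 0 0 -0.3 0.6" --pt "0 0 0 0 0 -0.7 0.6" --pt "0 0 0 0 0 -1.1 0.6" --pt "0 0 0 -0.2 0 -1.1 0" --pt "0 0 0 -0.6 0 -1.1 0" --pt "0 0 0 -0.9 0 -1.1 0" --pt "0 0 0 -1.08 0 -1.1 0" --pt "0 0 0 -1.08 0 -1.1 0" --pt "0 0 0 -1.08 0 -1.1 0" --pt "0 0 0 -1.08 0 -1.1 0" --quiet true

```text
ok
```

Request:
shift_gripper --pt "0 0 0 0 0 0.1 0" --pt "0 0 0 0 0 0.1 0" --pt "0 0 0 0 0 0.2 0" --pt "0 0 0 0 0 0.2 0" --pt "0 0 0 0 0 0.2 0" --pt "0 0 0 0 0 0.2 0" --pt "0 0 0 0 0 0.2 0"

```text
clock: 9.53
eef_pos: [0.5757, 0.0498, 0.326]
eef_rot: [0.0, 0.783, 0.622, 0.0]
ft_force: [-0.6, 0.1, 0.2]
width: 0.004
gripper_force: 0.0
```

```bash
python3 - <<'E'
from h import *
s=ctrl.read_state()
O=np.array([.6,.1549]);x=np.array([.2267,.974]);d=np.array(s['eef_pos'])[:2]-O
print('jack x',d@x,'lat',d@[-x[1],x[0]],'tip z',s['eef_pos'][2]-.19)
a=[ctrl.read_camera(n)[:,:,::-1] for n in('side','scene')]
f=lambda i,x,y,w,h,z:cv2.resize(np.ascontiguousarray(i[y:y+h,x:x+w]),None,fx=z,fy=z,interpolation=2)
cv2.imwrite('pics/c5.png',np.hstack([f(a[0],265,150,133,133,3),f(a[1],265,130,133,133,3)]))
E
```

```text
jack x -0.10789774378132298 lat -0.0001676528251561154 tip z 0.1359544796047651
```

View pics/c5.png

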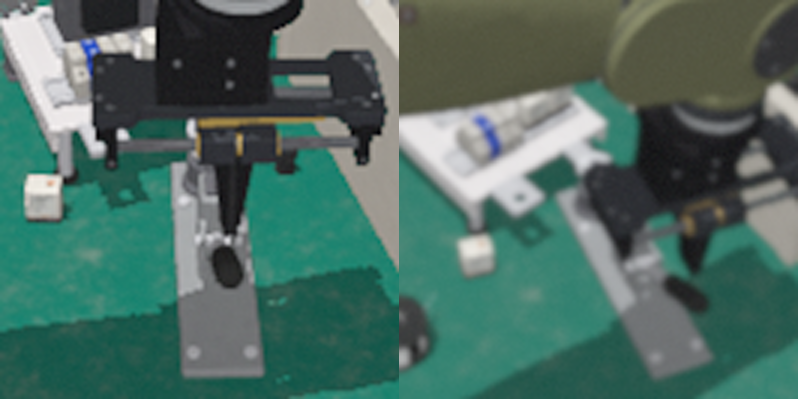

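The closed fingertips sit centred over the black grip, side crop (232,240), with tip z at 136 mm and lateral error 0. Starting the trial stroke.

Request:
shift_gripper --pt "0 0 0 0 0 0.12 0" --pt "0 0 0 0 0 0.22 0" --pt "0 0 0 -0.03 0 0.28 0" --pt "0 0 0 -0.06 0 0.34 0" --pt "0 0 0 -0.1 0 0.41 0" --pt "0 0 0 -0.13 0 0.47 0" --pt "0 0 0 -0.16 0 0.53 0" --pt "0 0 0 -0.18 0 0.59 0" --pt "0 0 0 -0.2 0 0.65 0" --pt "0 0 0 -0.2 0 0.65 0"

```text
clock: 10.47
eef_pos: [0.5711, 0.0302, 0.2602]
eef_rot: [-0.0, 0.783, 0.622, 0.001]
ft_force: [2.1, 5.1, 4.7]
width: 0.005
gripper_force: 2.9
```

Request:
shift_gripper --pt "0 0 0 -0.01 0 0.04 0" --pt "0 0 0 -0.01 0 0.08 0" --pt "0 0 0 -0.01 0 0.1 0" --pt "0 0 0 -0.01 0 0.11 0" --pt "0 0 0 -0.01 0 0.11 0"

```text
clock: 10.88
eef_pos: [0.571, 0.0291, 0.2504]
eef_rot: [0.0, 0.783, 0.622, 0.0]
ft_force: [-1.4, 2.2, 7.9]
width: 0.002
gripper_force: 3.4
```

```bash
python3 - <<'E'
from h import *
a=[ctrl.read_camera(n)[:,:,::-1] for n in('side','scene')]
f=lambda i,x,y,w,h,z:cv2.resize(np.ascontiguousarray(i[y:y+h,x:x+w]),None,fx=z,fy=z,interpolation=2)
cv2.imwrite('pics/c6.png',np.hstack([f(a[0],265,150,133,133,3),f(a[1],265,130,133,133,3)]))
E
```

Request:
shift_gripper --pt "0 0 0 0 0 0.01 0" --pt "0 0 0 0 0 0.02 0" --pt "0 0 0 0 0 0.02 0" --pt "0 0 0 0 0 0.02 0"

```text
clock: 11.32
eef_pos: [0.5712, 0.029, 0.2499]
eef_rot: [0.0, 0.783, 0.622, 0.0]
ft_force: [-3.1, 2.0, 13.5]
width: 0.006
gripper_force: 6.6
```

View pics/c6.png

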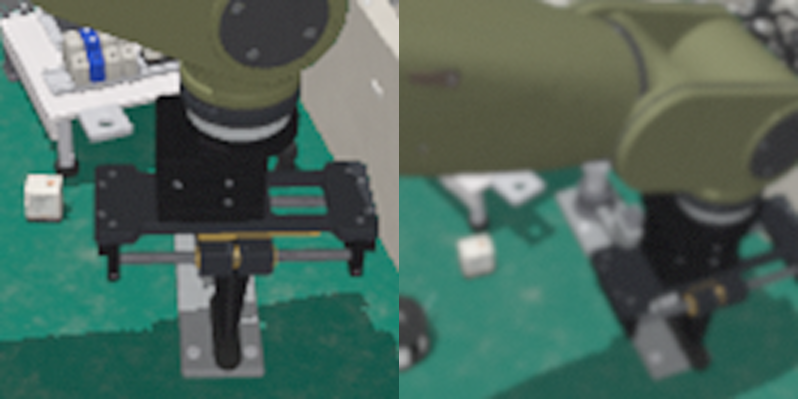

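At tip z 60 mm the force climbed from 8 to 13.5 N with no motion, so the handle is at its stop. The plate leg is visibly raised and the jack base hasn't moved. Releasing gently back up along the same path.

Request:
shift_gripper --pt "0 0 0 0 0 -0.07 0" --pt "0 0 0 0.02 0 -0.13 0" --pt "0 0 0 0.04 0 -0.19 0" --pt "0 0 0 0.06 0 -0.25 0" --pt "0 0 0 0.08 0 -0.31 0" --pt "0 0 0 0.12 0 -0.38 0" --pt "0 0 0 0.15 0 -0.45 0" --pt "0 0 0 0.18 0 -0.52 0" --pt "0 0 0 0.21 0 -0.58 0" --pt "0 0 0 0.21 0 -0.68 0"

```text
clock: 12.15
eef_pos: [0.575, 0.0501, 0.3147]
eef_rot: [-0.001, 0.783, 0.622, -0.001]
ft_force: [0.3, -0.1, -0.5]
width: 0.002
gripper_force: 0.0
```

Request:
shift_gripper --pt "0 0 0 0 0 -0.1 0" --pt "0 0 0 0 0 -0.1 0" --pt "0 0 0 0 0 -0.1 0" --pt "0 0 0 0 0 -0.1 0" --pt "0 0 0 0 0 -0.1 0" --pt "0 0 0 0 0 -0.1 0"

```text
clock: 12.65
eef_pos: [0.5753, 0.0495, 0.3249]
eef_rot: [-0.0, 0.783, 0.622, -0.001]
ft_force: [-0.4, -0.0, 0.6]
width: 0.006
gripper_force: 0.0
```

```bash
python3 - <<'E'
from h import *
a=[ctrl.read_camera(n)[:,:,::-1] for n in('side','scene')]
f=lambda i,x,y,w,h,z:cv2.resize(np.ascontiguousarray(i[y:y+h,x:x+w]),None,fx=z,fy=z,interpolation=2)
cv2.imwrite('pics/c7.png',np.hstack([f(a[0],265,150,133,133,3),f(a[1],265,130,133,133,3)]))
E
```

```text
(no output)
```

View pics/c7.png

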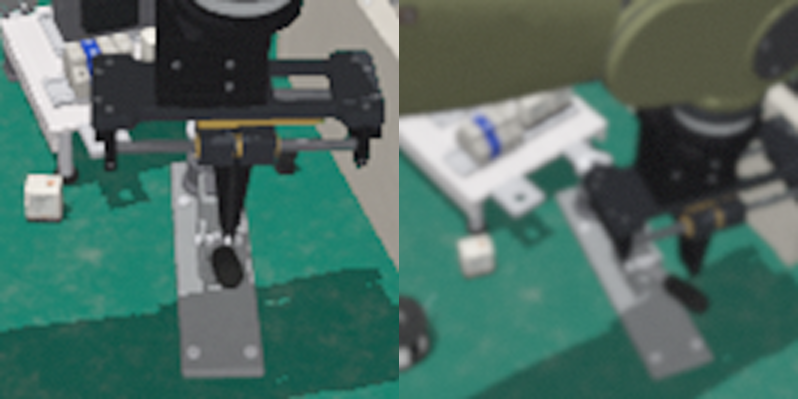

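The plate leg, handle and base are back exactly where they were before the trial stroke. That was already 12 pictures, over the limit of 10, so I'll work only with numbers from here. Second stroke, then hold.

```bash
python3 -c "
import cv2,numpy as np
a,b=[cv2.imread(f'pics/c{i}.png').astype(int) for i in(5,7)]
print('before/after trial diff: jack base',abs(a-b)[290:390,170:270].mean(),'leg',abs(a-b)[120:190,40:80].mean())"
```

```text
before/after trial diff: jack base 1.1074 leg 0.6860714285714286
```

Request:
shift_gripper --pt "0 0 0 0 0 0.12 0" --pt "0 0 0 0 0 0.22 0" --pt "0 0 0 -0.03 0 0.28 0" --pt "0 0 0 -0.06 0 0.34 0" --pt "0 0 0 -0.1 0 0.41 0" --pt "0 0 0 -0.13 0 0.47 0" --pt "0 0 0 -0.16 0 0.53 0" --pt "0 0 0 -0.18 0 0.59 0" --pt "0 0 0 -0.2 0 0.65 0" --pt "0 0 0 -0.2 0 0.65 0"

```text
clock: 13.58
eef_pos: [0.5711, 0.0302, 0.2602]
eef_rot: [-0.0, 0.783, 0.622, 0.001]
ft_force: [1.7, 4.5, 5.6]
width: 0.007
gripper_force: 2.9
```

Request:
shift_gripper --pt "0 0 0 -0.01 0 0.04 0" --pt "0 0 0 -0.01 0 0.08 0" --pt "0 0 0 -0.01 0 0.1 0" --pt "0 0 0 -0.01 0 0.12 0" --pt "0 0 0 -0.01 0 0.13 0" --pt "0 0 0 -0.01 0 0.13 0" --pt "0 0 0 -0.01 0 0.13 0"

```text
clock: 14.17
eef_pos: [0.5712, 0.029, 0.2499]
eef_rot: [0.0, 0.783, 0.622, -0.0]
ft_force: [-4.7, 2.0, 13.0]
width: 0.006
gripper_force: 6.6
```

The manual's scale: shifts go in units of 100 mm and turns go in units of 0.1 rad. Converting my numbers, 0.0007 m is 0.007.

Request:
shift_gripper --pt "0 0 0 0 0 0.007 0" --pt "0 0 0 0 0 0.007 0" --pt "0 0 0 0 0 0.007 0" --pt "0 0 0 0 0 0.007 0" --pt "0 0 0 0 0 0.007 0" --pt "0 0 0 0 0 0.007 0" --pt "0 0 0 0 0 0.007 0" --pt "0 0 0 0 0 0.007 0"

```text
clock: 14.83
eef_pos: [0.5712, 0.029, 0.2498]
eef_rot: [0.0, 0.783, 0.622, -0.0]
ft_force: [-6.7, 1.5, 16.0]
width: 0.004
gripper_force: 8.0
```

```bash
python3 - <<'E'
from h import *
im=ctrl.read_camera('side')[:,:,::-1]
n=cv2.resize(np.ascontiguousarray(im[150:283,265:398]),None,fx=3,fy=3,interpolation=2).astype(int)
for c in('c6','c7'):
    r=cv2.imread(f'pics/{c}.png')[:,:399].astype(int);d=abs(n-r);print(c,'leg',d[120:190,40:80].mean(),'base',d[330:390,170:210].mean(),'relay',d[170:225,20:66].mean())
print(ctrl.read_state()['ft_force'])
E
```

```text
c6 leg 1.6932142857142858 base 0.8863888888888889 relay 0.6036890645586298
c7 leg 28.20940476190476 base 1.0069444444444444 relay 2.75467720685112
[-6.34149514  2.09864079 16.26620817]
```

The handle is at its stop again, the plate is raised as in the trial stroke, and the jack base hasn't moved. Handing in.

```bash
python3 -c "
from cell import ctrl
print(ctrl.close_job())"
```

```text
the job is handed in; nothing more can be done
None
```

Job handed in at about 15 s: the jack is centred under the round pad to about 1–2 mm, the trial stroke went to the stop and came fully back, and the handle is now held down at the stop (about 16 N) with the plate up and the jack base unmoved; I viewed 12 pictures, over the limit of 10.

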